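# Flip open the dip station lid over the red dip pots

### The job

The next pizza goes out with a red dip: open the bay of the dip station that holds the red-topped pots. Put a fingertip under the front lip of that bay's clear lid, push it up and flip it over past upright so that it leans back and stays open by itself; push it gently with the fingers only, do not grip or force the lid or the station. Leave the other two lids shut and the sauce bottle, the shaker and the spare pot where they stand.

Things in the scene. Friction and masses are not known exactly. Their poses are not given: they have to be found in the camera images.
- station: Steel dip station fixed to the counter: open-topped housing 140 mm deep (its x), 306 wide (its y), 140 high, three bays side by side, each under its own clear lid. Origin: centre of its underside, z up. Its front (own -x; wall face at x = -70) looks roughly to the robot's right. Its own +y, roughly towards the robot, is called left. The lids have room to swing back: nothing within 80 mm behind.
- lid_left (a joint): Angle of the clear flap lid over the left bay (rad): 0 = shut and level, grows as its front edge swings up and over to the back; 1.57 = standing upright, 1.95 = leaning back on its stop. The lid is 90 mm wide (neighbours' lids are 10 mm away), 3 mm thick, about 0.1 kg, on a nearly free hinge with little friction: gravity drops it shut below upright and holds it open beyond about 1.6. About 0.5 N under the lip lifts it.
- lid_left_lip (a point): Centre of the black rolled front lip of the left lid: a round bar 8 mm thick, 82 mm long across the lid, 162 mm from the hinge line, moving with the lid. Shut, it lies 143 mm above the counter at x = -86 mm, y = +100 mm of the station and the lid's front edge overhangs the front wall by 20 mm (a 12 mm gap between bar and wall), with free air under it down to the counter.
- lid_left_hinge (a point): Middle of the left lid's hinge line, at x = +76 mm, y = +100 mm, z = 142 mm of the station; the hinge runs along the station's y.
- bay_left (a point): Centre of the left bay, 125 mm above the counter, under the shut lid (x = 0, y = +100 mm of the station).
- lid_middle (a joint): Angle of the clear flap lid over the middle bay (rad): 0 = shut and level, grows as its front edge swings up and over to the back; 1.57 = standing upright, 1.95 = leaning back on its stop. The lid is 90 mm wide (neighbours' lids are 10 mm away), 3 mm thick, about 0.1 kg, on a nearly free hinge with little friction: gravity drops it shut below upright and holds it open beyond about 1.6. About 0.5 N under the lip lifts it.
- lid_middle_lip (a point): Centre of the black rolled front lip of the middle lid: a round bar 8 mm thick, 82 mm long across the lid, 162 mm from the hinge line, moving with the lid. Shut, it lies 143 mm above the counter at x = -86 mm, y = 0 mm of the station and the lid's front edge overhangs the front wall by 20 mm (a 12 mm gap between bar and wall), with free air under it down to the counter.
- lid_middle_hinge (a point): Middle of the middle lid's hinge line, at x = +76 mm, y = 0 mm, z = 142 mm of the station; the hinge runs along the station's y.
- bay_middle (a point): Centre of the middle bay, 125 mm above the counter, under the shut lid (x = 0, y = 0 mm of the station).
- lid_right (a joint): Angle of the clear flap lid over the right bay (rad): 0 = shut and level, grows as its front edge swings up and over to the back; 1.57 = standing upright, 1.95 = leaning back on its stop. The lid is 90 mm wide (neighbours' lids are 10 mm away), 3 mm thick, about 0.1 kg, on a nearly free hinge with little friction: gravity drops it shut below upright and holds it open beyond about 1.6. About 0.5 N under the lip lifts it.
- lid_right_lip (a point): Centre of the black rolled front lip of the right lid: a round bar 8 mm thick, 82 mm long across the lid, 162 mm from the hinge line, moving with the lid. Shut, it lies 143 mm above the counter at x = -86 mm, y = -100 mm of the station and the lid's front edge overhangs the front wall by 20 mm (a 12 mm gap between bar and wall), with free air under it down to the counter.
- lid_right_hinge (a point): Middle of the right lid's hinge line, at x = +76 mm, y = -100 mm, z = 142 mm of the station; the hinge runs along the station's y.
- bay_right (a point): Centre of the right bay, 125 mm above the counter, under the shut lid (x = 0, y = -100 mm of the station).
- red_pots (a point): Centre of the four sealed dip pots with red tops (46 mm round, seen through the clear lid) that stand in a white insert in one of the bays, their tops 130 mm above the counter, this point 115 mm. Which colour is in which bay changes; the point lies over that bay's centre.
- green_pots (a point): Centre of the four sealed dip pots with green tops (46 mm round, seen through the clear lid) that stand in a white insert in one of the bays, their tops 130 mm above the counter, this point 115 mm. Which colour is in which bay changes; the point lies over that bay's centre.
- yellow_pots (a point): Centre of the four sealed dip pots with yellow tops (46 mm round, seen through the clear lid) that stand in a white insert in one of the bays, their tops 130 mm above the counter, this point 115 mm. Which colour is in which bay changes; the point lies over that bay's centre.
- sauce_bottle_mid (a point): Middle of the loose orange sauce bottle (58 mm round, 170 mm tall, upright) behind the station; 85 mm above its foot, z along it.
- shaker_mid (a point): Middle of the loose brown shaker with metal top (64 mm round, 102 mm tall, upright) behind the station; 51 mm above its foot.
- spare_pot_mid (a point): Middle of a loose sealed dip pot with a plain pale top (46 mm round, 30 mm tall) on the counter in front of the station; 15 mm above its foot.
Mind the look-alikes: they are no part of the job. Leave any green or yellow look-alike of the part that bears shaker_mid alone.

How it is judged (in metres and radians):
On the way:
1. the fingers push the lid over the red-topped pots up (they touch it while it stands between 0.3 and 1.5 rad) (((horizontal distance between red_pots and bay_left below 0.03 m and value of joint lid_left between 0.3 and 1.5 rad) or (horizontal distance between red_pots and bay_middle below 0.03 m and value of joint lid_middle between 0.3 and 1.5 rad) or (horizontal distance between red_pots and bay_right below 0.03 m and value of joint lid_right between 0.3 and 1.5 rad)) and contact force between the fingers and station above 0.02 N), for 0.04 s.
At the end, for the whole second after the job is handed in: The lid over the red-topped pots leans open (beyond 1.8 rad) and is at rest, the other two lids are shut (below 0.05 rad), and sauce bottle, shaker and spare pot stand upright within 20 mm of where they were (((horizontal distance between red_pots and bay_left below 0.03 m and value of joint lid_left above 1.8 rad and value of joint each of lid_middle, lid_right below 0.05 rad) or (horizontal distance between red_pots and bay_middle below 0.03 m and value of joint lid_middle above 1.8 rad and value of joint each of lid_left, lid_right below 0.05 rad) or (horizontal distance between red_pots and bay_right below 0.03 m and value of joint lid_right above 1.8 rad and value of joint each of lid_left, lid_middle below 0.05 rad)) and velocity of joint lid_left between -0.1 and 0.1 rad/s and velocity of joint lid_middle between -0.1 and 0.1 rad/s and velocity of joint lid_right between -0.1 and 0.1 rad/s and distance of each of sauce_bottle_mid, shaker_mid, spare_pot_mid from where it was at the start of the episode below 0.02 m and angle between each of sauce_bottle_mid, shaker_mid, spare_pot_mid's own z axis and vertical below 0.2 rad); the robot touches nothing.
It fails at once if one of the two lids that should stay shut is lifted by more than 0.25 rad ((horizontal distance between red_pots and bay_left below 0.03 m and value of joint any of lid_middle, lid_right above 0.25 rad) or (horizontal distance between red_pots and bay_middle below 0.03 m and value of joint any of lid_left, lid_right above 0.25 rad) or (horizontal distance between red_pots and bay_right below 0.03 m and value of joint any of lid_left, lid_middle above 0.25 rad)).
It fails at once if the station or a lid is gripped or forced (more than 25 N from the fingers) (contact force between the fingers and station above 25 N).
It fails at once if the arm or gripper body, instead of the fingers, leans on the station (more than 3 N) (contact force between the arm and station above 3 N).
It fails at once if a bystander (sauce bottle, shaker or spare pot) is lifted, pushed more than 20 mm or tipped (distance of any of sauce_bottle_mid, shaker_mid, spare_pot_mid from where it was at the start of the episode above 0.02 m or angle between any of sauce_bottle_mid, shaker_mid, spare_pot_mid's own z axis and vertical above 0.35 rad).
It also fails if it takes over 45 s, if anything falls off the work surface, if the arm or the gripper's body presses on something with over 40 N, if the wrist force passes 120 N, or if a joint passes its speed limit or range.

### The arm

A 6-joint arm with a two-finger parallel gripper is mounted at the origin on the work surface. World frame = base frame: x ahead of the robot, y to its left, z up, the work surface at z = 0. Lengths are in mm, angles in rad, forces in N, time in s.
With the tool pointing down it reaches from about 275 to 750 mm from the base axis. Payload 10.2 kg.
Tool frame: the origin (TCP) lies at the centre of the arm's flange, where the gripper is bolted on; the fingertips stand ctrl.tip_reach ahead of it and the grasp point (between the pads) lies 155 mm ahead of it (ctrl.tip_reach is the distance from the TCP to the fingertips, in mm); z points along the fingers, y is the direction in which the jaws open and shut (so a half turn about z gives the same grasp; the last joint's range is limited). The gripper opens to 85 mm and grips with 20 to 120 N. Pads are 22 mm wide; open, the fingers measure 114 mm over their backs; the gripper's body (76 mm by 85 mm) begins 54 mm behind the grasp point. The pads swing forward as they close: fully open they stand 13 mm farther back than shut.
Start: joints at [-1.361, 0.313, 1.498, -0, 1.331, -0.223], TCP at [220.181, -476.605, 404.694] pointing down, gripper open.
Joint ranges: [-2.94, 2.94], [-0.97, 2.17], [0.19, 2.56], [-1.23, 4.37], [0.02, 3.11], [-2.88, 2.88]. Speed limits (rad/s): [2.39, 2.39, 3.01, 3.14, 3.14, 3.14].

### API

Orientations are given as a unit quaternion [w, x, y, z].
In Python, from rig import ctrl, viewer gives the robot as it stands.
- The arm moves only by the tool drive_tool, never from a script. Its argument "rows" is a list that holds one entry, the list of rows, each a list of 6 numbers: the shift along the world's x, y, z normalised to -1 to 1, where 1 is 0.1 m, then the turn, a rotation vector about the world's x, y, z normalised to -1 to 1, where 1 is 90 degrees. A call has 1 to 10 rows; each row is the pose to reach, as a shift and turn from the pose measured when the call began; what a row does not reach only later rows make up. A row lasts 1/8 s, in which the tool goes at most 62.5 mm and 10.7 degrees, less where a joint would pass 70% of its speed; a pose out of reach is approached as far as the arm can. A call with a number of a shift or a turn outside -1 to 1 is refused whole. A call with a gripper value outside its range is refused whole. "fingers" is the opening, from -1 (shut) to 1 (fully open), set as the call begins (left out, the last holds). The fingers move at their own pace and stop on an object; "force" is the grip in N (left out, the last holds). Time passes only in rows, so rows that repeat a pose let the fingers close. It gives the time, the measured TCP pose, the force and the opening at its end, in the units of the state.
- ctrl.sense(): the state, without advancing time (a new reading comes with each control period).
- viewer.capture(name): name is "scene" or "side" or "wrist"; returns the picture (420x560x3 uint8, red, green, blue); there is no depth.
- viewer.calibration(name): a dict with "mtx" (3x3 intrinsics, pixels), "extrinsics" (4x4, takes a point from camera to world coordinates). Camera axes: x right, y up, looking along -z (the intrinsics and any distortion apply to the point x, -y, -z); pixel columns grow to the right and rows downward; lengths in mm; the calibration is good to about 2 mm. A picture is of the moment at which its call begins: read the wrist's pose just before it. calibration takes no time and is no camera call; for the wrist camera it gives the pose at the moment of the call.
- ctrl.finish_job(): hands the job in, once; it reports no verdict.
The state is a dict: "time_s": time; "joints": joint angles; "dq": joint speeds; "tau": joint torques, N m; "eef_pos": TCP position; "ee_rot": TCP orientation; "force": force on the tool from outside, world axes, zero at the start; "wrist_torque": the same for the moment, N m; "grip_width": opening from 0.0 (shut) to 1.0 (fully open).
Only numpy, scipy, OpenCV 4.12 (cv2) and the standard library are available. Lean on these libraries where they do the work, as an engineer would, in place of code of your own. Each camera call takes 0.05 s, during which the arm holds its last target.

## Working session

There is one attempt and no reset: what is moved stays moved. The work goes in short steps, Python scripts to look and compute and a tool call to move; the robot and the scene stay as the last step left them, time stands still between calls to the robot, and variables do not carry over. Pictures are saved under pics/ and viewed, and the job is handed in when it is done.

Besides the shell and the picture viewer there is one more tool, called after "Request:" by a JSON object that holds its "fn" and its "kwargs", one argument or row to a line. drive_tool: Moves the arm, as the interface text tells. Scaled input: -1 to 1 covers 0.1 m each way for a shift and 90 degrees each way for a turn. Its arguments: {"type":"object","properties":{"rows":{"type":"array","items":{"type":"array","items":{"type":"array","items":{"type":"number"}}}},"fingers":{"type":"number"},"force":{"type":"number"}},"required":["rows"]}

```bash
mkdir -p pics
python3 - <<'E'
from rig import ctrl, viewer
import cv2, numpy as np
print(ctrl.sense(), ctrl.tip_reach)
for n in ["scene","side","wrist"]:
    c=viewer.calibration(n); print(n,np.round(c["mtx"],1).tolist(),np.round(c["extrinsics"],3).tolist(),[k for k in c])
    im=viewer.capture(n); cv2.imwrite(f"pics/{n}0.png",im[...,::-1])
E
```

```text
{'time_s': 0.0, 'joints': array([-1.36137259e+00,  3.13482390e-01,  1.49845067e+00, -5.72468406e-06,
        1.33099383e+00, -2.23401374e-01]), 'dq': array([-1.47817919e-03,  3.02023365e-04, -6.59478184e-04, -4.76395711e-04,
       -5.05589590e-04, -4.20628140e-05]), 'tau': array([ 1.94663458e-03, -4.12263536e+01, -2.59735286e+01, -1.12710138e-04,
        4.21017015e-03,  2.07116517e-05]), 'eef_pos': array([ 220.18505554, -476.55817068,  404.11323259]), 'ee_rot': array([-6.67123500e-04,  9.76673691e-01,  2.14727865e-01,  1.88243198e-06]), 'force': array([-0.04842052, -0.10872347, -0.23183583]), 'wrist_torque': array([0.02416054, 0.01655462, 0.01325501]), 'grip_width': 0.9999344189028313} 173.4
scene [[381.9, 0.0, 276.7], [0.0, 381.9, 210.6], [0.0, 0.0, 1.0]] [[0.869, -0.361, 0.339, 803.685], [0.495, 0.631, -0.597, -336.161], [0.002, 0.687, 0.727, 618.275], [0.0, 0.0, 0.0, 1.0]] ['mtx', 'extrinsics']
side [[436.5, 0.0, 277.6], [0.0, 436.5, 205.9], [0.0, 0.0, 1.0]] [[-0.974, 0.169, -0.15, 461.93], [-0.226, -0.713, 0.664, 675.318], [0.005, 0.681, 0.732, 781.019], [0.0, 0.0, 0.0, 1.0]] ['mtx', 'extrinsics']
wrist [[348.1, 0.0, 284.3], [0.0, 348.1, 205.9], [0.0, 0.0, 1.0]] [[0.42, 0.868, 0.266, 288.369], [-0.908, 0.401, 0.122, -444.487], [-0.001, -0.293, 0.956, 373.57], [0.0, 0.0, 0.0, 1.0]] ['mtx', 'extrinsics']
```

View pics/scene0.png

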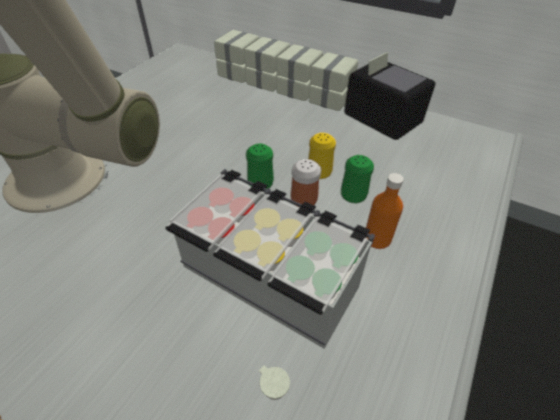

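View pics/side0.png

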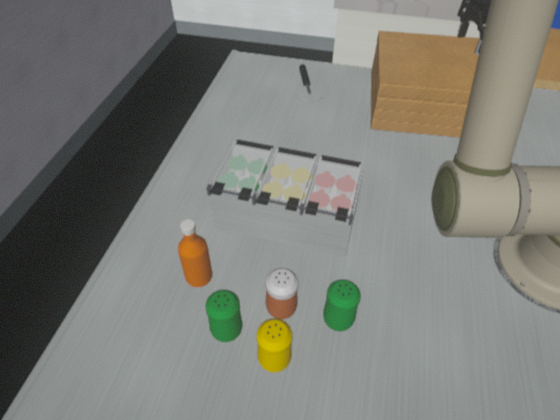

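View pics/wrist0.png

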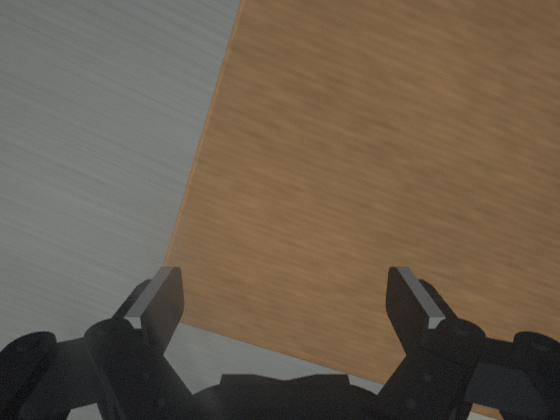

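The scene view shows red pots at about (222,212), yellow at (269,236) and green at (321,262); the side view has red at (333,190), yellow (286,182) and green (243,172). So red is the bay nearest the robot (left). A wooden box stands to the robot's right, under the start pose. Next I'll measure.

```bash
cat > h.py <<'E'
import numpy as np, cv2
from rig import ctrl, viewer
def ray(n,uv,c=None):
    c=c or viewer.calibration(n); K=np.array(c["mtx"]);E=np.array(c["extrinsics"])
    d=np.linalg.inv(K)@[uv[0],uv[1],1]; d=np.array([d[0],-d[1],-d[2]])
    return E[:3,3],E[:3,:3]@d
def plane(n,uv,z,c=None):
    o,d=ray(n,uv,c); return o+d*(z-o[2])/d[2]
def proj(n,P,c=None):
    c=c or viewer.calibration(n); K=np.array(c["mtx"]);E=np.array(c["extrinsics"])
    p=np.linalg.inv(E)@np.append(P,1); q=K@[p[0],-p[1],-p[2]]; return q[:2]/q[2]
E
python3 - <<'E'
from h import *
for n,box in (("scene",(160,170,380,310)),("side",(205,135,365,222))):
    im=cv2.imread(f"pics/{n}0.png"); hsv=cv2.cvtColor(im,cv2.COLOR_BGR2HSV)
    H,S,V=[hsv[...,i].astype(int) for i in range(3)]
    roi=np.zeros(H.shape,bool); x0,y0,x1,y1=box; roi[y0:y1,x0:x1]=1
    for col,m in (("red",((H<10)|(H>170))&(S>45)),("yel",(H>20)&(H<35)&(S>45)),("grn",(H>45)&(H<85)&(S>35))):
        m=(m&roi&(V>90)).astype(np.uint8)
        k,l,st,ce=cv2.connectedComponentsWithStats(m)
        out=[(st[i,4],np.round(ce[i]).tolist(),np.round(plane(n,ce[i],130)[:2]).tolist()) for i in range(1,k) if st[i,4]>40]
        print(n,col,out)
for n,b in (("scene",(150,150,390,340)),("side",(195,125,375,260))):
    im=cv2.imread(f"pics/{n}0.png"); x0,y0,x1,y1=b
    c=cv2.resize(im[y0:y1,x0:x1],None,fx=3.2,fy=3.2,interpolation=cv2.INTER_CUBIC); cv2.imwrite(f"pics/{n}0c.png",c[:600,:800]); print(c.shape)
E
```

```text
scene red [(np.int32(576), [228.0, 200.0], [486.0, 44.0]), (np.int32(75), [248.0, 209.0], [532.0, 43.0]), (np.int32(678), [207.0, 220.0], [484.0, -15.0]), (np.int32(79), [228.0, 231.0], [529.0, -16.0])]
scene yel [(np.int32(95), [325.0, 174.0], [609.0, 197.0]), (np.int32(758), [276.0, 223.0], [589.0, 40.0]), (np.int32(58), [299.0, 233.0], [634.0, 39.0]), (np.int32(881), [256.0, 246.0], [586.0, -20.0]), (np.int32(66), [280.0, 257.0], [631.0, -21.0])]
scene grn [(np.int32(80), [310.0, 241.0], [658.0, 33.0]), (np.int32(93), [324.0, 243.0], [679.0, 41.0]), (np.int32(77), [348.0, 255.0], [722.0, 37.0]), (np.int32(286), [299.0, 267.0], [665.0, -22.0]), (np.int32(184), [327.0, 279.0], [712.0, -20.0])]
side red [(np.int32(172), [325.0, 180.0], [514.0, -13.0]), (np.int32(170), [345.0, 184.0], [469.0, -11.0]), (np.int32(173), [319.0, 198.0], [516.0, 44.0]), (np.int32(168), [340.0, 203.0], [472.0, 46.0])]
side yel [(np.int32(196), [280.0, 171.0], [614.0, -18.0]), (np.int32(178), [300.0, 175.0], [569.0, -17.0]), (np.int32(204), [273.0, 189.0], [616.0, 39.0]), (np.int32(180), [293.0, 192.0], [573.0, 40.0])]
side grn []
(608, 768, 3)
(432, 576, 3)
```

```bash
ls pics
```

```text
scene0.png
scene0c.png
side0.png
side0c.png
wrist0.png
```

View pics/scene0c.png

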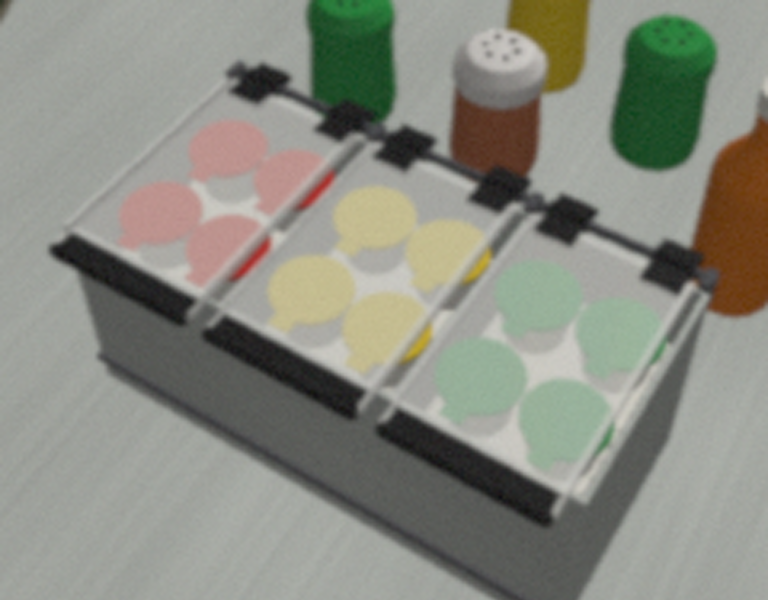

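View pics/side0c.png

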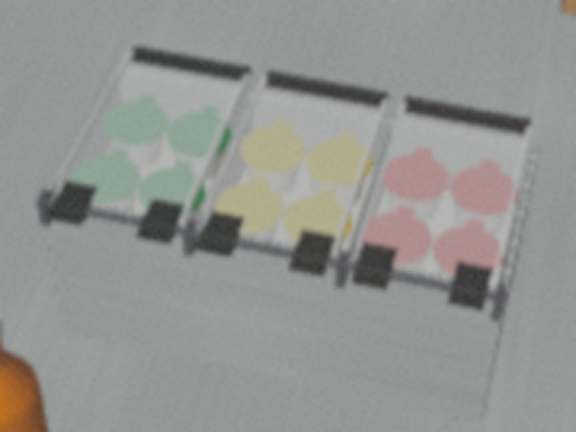

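Run:
```python
from h import *
s=lambda p:(150+p[0]/3.2,150+p[1]/3.2); d=lambda p:(195+p[0]/3.2,125+p[1]/3.2)
for nm,p in (("lipL near",(55,247)),("lipL far",(190,312)),("lipM near",(208,332)),("lipM far",(358,405)),("lipR far",(552,515)),("hinge near",(237,72)),("hinge far",(708,280))):
    print("scene",nm,np.round(plane("scene",s(p),143)))
for nm,p in (("lipL near",(528,125)),("lipL far",(406,105)),("lipM near",(385,97)),("lipM far",(268,78)),("lipR near",(247,70)),("lipR far",(135,53)),("hinge near",(500,300)),("hinge far",(45,208))):
    print("side",nm,np.round(plane("side",d(p),143)))
print("spare",plane("scene",(275,380),28))
# spare pot in side: behind? project
for z in (0,60,100):
  print("box corners z",z,[np.round(plane("side",p,z)[:2]).tolist() for p in ((378,33),(376,77),(480,40),(470,80))])
print("box base",[np.round(plane("side",p,0)[:2]).tolist() for p in ((371,127),(468,134))])
print("wrist corner (165,262),(240,0) z=60,100",[np.round(plane("wrist",p,z)[:2]).tolist() for z in (60,100) for p in ((165,315),(240,0))])
print("bottle",plane("side",(198,270),10)); print("green near",plane("side",(340,315),10), "shaker",plane("side",(282,305),10))
```

```text
scene lipL near [445. -68. 143.]
scene lipL far [530. -67. 143.]
scene lipM near [545. -73. 143.]
scene lipM far [629. -73. 143.]
scene lipR far [731. -79. 143.]
scene hinge near [447.  91. 143.]
scene hinge far [744.  78. 143.]
side lipL near [445. -67. 143.]
side lipL far [530. -68. 143.]
side lipM near [545. -73. 143.]
side lipM far [629. -74. 143.]
side lipR near [646. -79. 143.]
side lipR far [729. -79. 143.]
side hinge near [445.  97. 143.]
side hinge far [740.  86. 143.]
spare [ 699.23436075 -155.84648834   28.        ]
box corners z 0 [[450.0, -1014.0], [433.0, -688.0], [68.0, -1048.0], [124.0, -743.0]]
box corners z 60 [[451.0, -884.0], [435.0, -583.0], [98.0, -916.0], [150.0, -634.0]]
box corners z 100 [[451.0, -798.0], [436.0, -513.0], [118.0, -827.0], [167.0, -561.0]]
box base [[426.0, -405.0], [149.0, -437.0]]
wrist corner (165,262),(240,0) z=60,100 [[41.0, -422.0], [342.0, -380.0], [73.0, -424.0], [335.0, -389.0]]
bottle [741.98031625 195.86731339  10.        ]
green near [434.88542379 232.27252231  10.        ] shaker [550.32254992 236.72521162  10.        ]
```

Candidates for the target: red pots/lid (scene 222,212), yellow (269,236) and green (321,262). The crop confirms red under the near (left) lid, with its lip at about x 445–530, y −68, z 143. The brown shaker (305,185) and its green and yellow look-alikes stay untouched. A box about 140 mm tall lies at y < −405, x < 430. First I'll shut the fingers, turn about z and move ahead.

Request:
{"fn": "drive_tool", "kwargs": {
  "rows": [
    [[0.2,0.1,0,0,0,0.1],[0.4,0.2,0,0,0,0.2],[0.6,0.4,0,0,0,0.3],[0.8,0.5,0,0,0,0.4],[1,0.6,0,0,0,0.5],[1,0.7,0,0,0,0.6],[1,0.7,0,0,0,0.72],[1,0.7,0,0,0,0.72]]
  ],
  "fingers": -1
}}

```text
time_s: 1.15
eef_pos: [320.2, -406.5, 404.1]
ee_rot: [-0.001, 0.71, 0.704, -0.0]
force: [-0.8, 0.2, 0.2]
grip_width: 0.0
```

Run:
```python
from h import *
from scipy.spatial.transform import Rotation as R
s=ctrl.sense();print(s["time_s"],s["joints"].round(3),s["eef_pos"].round(1),ctrl.tip_reach,s["grip_width"])
q=s["ee_rot"];print(R.from_quat(q[[1,2,3,0]]).as_matrix().round(3))
```

```text
1.15 [-1.130e+00  2.970e-01  1.521e+00 -1.000e-03  1.325e+00 -1.121e+00] [ 320.2 -406.5  404.1] 173.4 0.0004886029197048124
[[ 0.008  1.    -0.001]
 [ 1.    -0.008  0.001]
 [ 0.001 -0.001 -1.   ]]
```

Request:
{"fn": "drive_tool", "kwargs": {
  "rows": [
    [[0.3,0.1,0,0.1,0,0],[0.6,0.2,0,0.2,0,0],[0.9,0.3,0,0.3,0,0],[1,0.4,0,0.35,0,0],[1,0.4,0,0.35,0,0]]
  ]
}}

```text
time_s: 1.78
eef_pos: [420.6, -366.4, 403.6]
ee_rot: [-0.194, 0.684, 0.677, 0.19]
force: [-0.8, -0.8, -0.6]
grip_width: -0.004
```

```bash
cat > st.py <<'E'
from h import *
from scipy.spatial.transform import Rotation as R
s=ctrl.sense();print(s["time_s"],s["joints"].round(3),s["eef_pos"].round(1),s["force"].round(2))
q=s["ee_rot"];M=R.from_quat(q[[1,2,3,0]]).as_matrix();print(M.round(3).tolist())
tip=s["eef_pos"]+173.4*M[:,2]; print("tip",tip.round(1),"upper corner",(tip+11*M[:,0]).round(1))
E
python3 st.py
```

```text
1.775 [-0.971  0.46   1.322  0.308  1.818 -0.954] [ 420.6 -366.4  403.6] [-0.85 -0.85 -0.65]
[[0.011, 1.0, -0.002], [0.852, -0.009, 0.523], [0.523, -0.008, -0.852]]
tip [ 420.2 -275.7  255.8] upper corner [ 420.3 -266.4  261.6]
```

Request:
{"fn": "drive_tool", "kwargs": {
  "rows": [
    [[0.2,0.2,0,0.1,0,0],[0.4,0.4,0,0.2,0,0],[0.6,0.5,-0.3,0.28,0,0],[0.68,0.6,-0.6,0.32,0,0],[0.68,0.6,-1,0.32,0,0],[0.68,0.6,-1,0.32,0,0]]
  ]
}}

```text
time_s: 2.52
eef_pos: [488.0, -306.7, 301.7]
ee_rot: [-0.36, 0.616, 0.606, 0.352]
force: [0.6, -0.2, 0.3]
grip_width: 0.001
```

```bash
python3 st.py
python3 - <<'E'
from h import *
for n in ("scene","side"):
    cv2.imwrite(f"pics/{n}1.png",viewer.capture(n)[...,::-1])
E
```

```text
2.525 [-0.848  0.65   1.372  0.666  1.954 -0.859] [ 488.  -306.7  301.7] [ 0.61 -0.16  0.35]
[[0.017, 1.0, -0.003], [0.493, -0.006, 0.87], [0.87, -0.016, -0.493]]
tip [ 487.5 -155.9  216.1] upper corner [ 487.7 -150.5  225.7]
```

View pics/scene1.png

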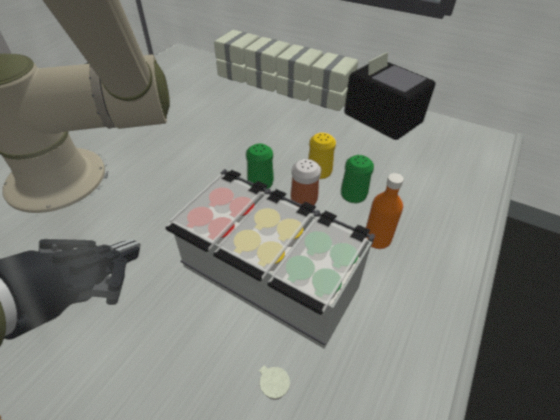

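View pics/side1.png

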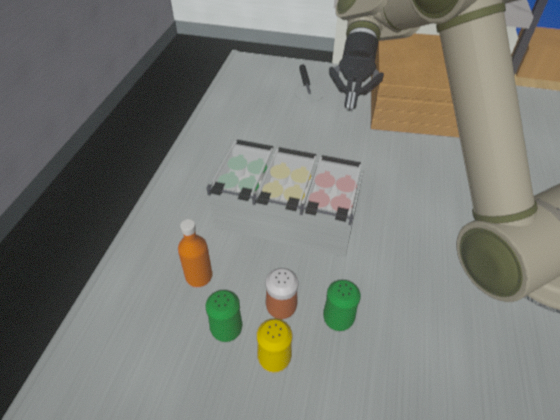

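Run:
```python
from h import *
im=cv2.imread("pics/scene1.png"); im2=cv2.imread("pics/side1.png")
T=np.array([487.5,-155.9,216.1]);C=np.array([487.7,-150.5,225.7]);print(proj("scene",T),proj("scene",C),proj("side",T),proj("side",C))
a=cv2.resize(im[220:310,40:160],None,fx=5,fy=5); b=cv2.resize(im2[50:130,310:400],None,fx=5,fy=5)
def dot(a,p,o,c): cv2.circle(a,tuple(int(v) for v in (np.array(p)-o)*5),4,c,1)
dot(a,proj("scene",T),(40,220),(0,0,255));dot(a,proj("scene",C),(40,220),(0,255,0))
dot(b,proj("side",T),(310,50),(0,0,255));dot(b,proj("side",C),(310,50),(0,255,0))
cv2.imwrite("pics/c1a.png",a);cv2.imwrite("pics/c1b.png",b)
```

```text
[136.40452725 246.99482818] [137.51028291 239.73693881] [349.49380165 110.39578976] [349.66749314 108.103291  ]
```

View pics/c1a.png

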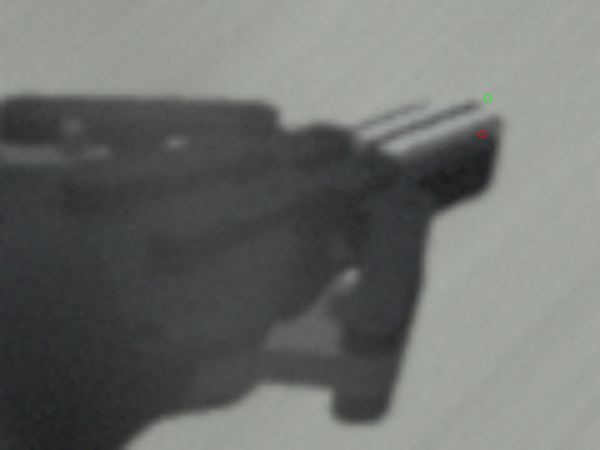

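View pics/c1b.png

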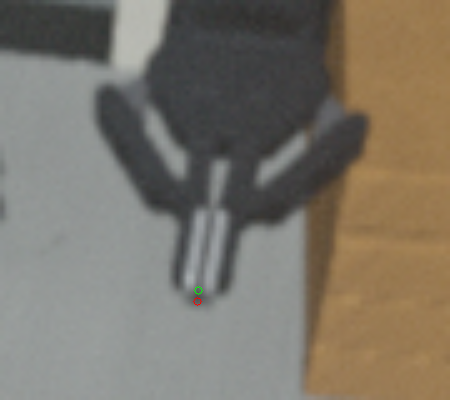

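The tip model matches both views within a few mm (scene tip at (136,247), side tip at (349,110)). I'll descend in front of the lip.

Request:
{"fn": "drive_tool", "kwargs": {
  "rows": [
    [[-0.04,0.05,-0.3,0,0,0],[-0.08,0.1,-0.6,0,0,0],[-0.08,0.2,-0.85,0,0,0],[-0.08,0.3,-1,0,0,0],[-0.08,0.3,-1,0,0,0]]
  ]
}}

```text
time_s: 3.25
eef_pos: [480.6, -276.8, 205.6]
ee_rot: [-0.357, 0.615, 0.608, 0.352]
force: [-0.3, -0.2, 0.4]
grip_width: 0.002
```

```bash
python3 st.py
python3 - <<'E'
from h import *
for n in ("scene","side"):
    im=viewer.capture(n)[...,::-1]; cv2.imwrite(f"pics/{n}2.png",im)
im=cv2.imread("pics/scene2.png"); cv2.imwrite("pics/c2a.png",cv2.resize(im[180:330,100:300],None,fx=4,fy=4))
im=cv2.imread("pics/side2.png"); cv2.imwrite("pics/c2b.png",cv2.resize(im[80:230,240:400],None,fx=4,fy=4))
E
```

```text
3.25 [-0.824  0.74   1.506  0.643  1.759 -0.989] [ 480.6 -276.8  205.6] [-0.29 -0.22  0.44]
[[0.012, 1.0, -0.001], [0.497, -0.005, 0.868], [0.868, -0.011, -0.497]]
tip [ 480.4 -126.3  119.4] upper corner [ 480.6 -120.8  129. ]
```

View pics/c2a.png

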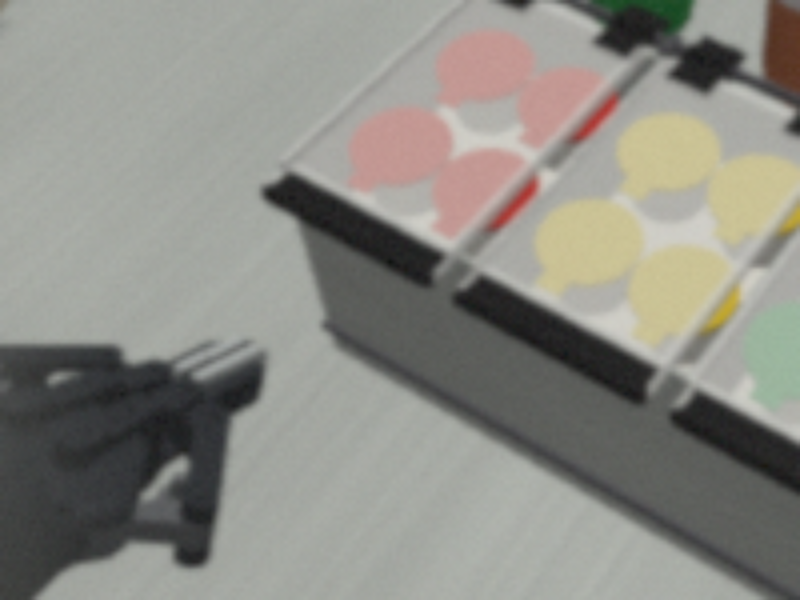

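View pics/c2b.png

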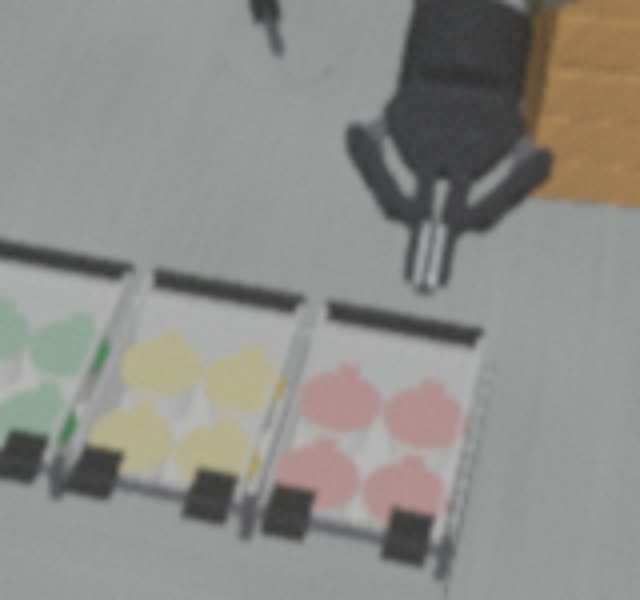

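Request:
{"fn": "drive_tool", "kwargs": {
  "rows": [
    [[0,0.15,0.01,0,0,0],[0,0.3,0.02,0,0,0],[0,0.43,0.02,0,0,0],[0,0.53,0.02,0,0,0],[0,0.55,0.03,0,0,0],[0,0.56,0.03,0,0,0]]
  ]
}}

```text
time_s: 4.1
eef_pos: [480.7, -221.5, 209.4]
ee_rot: [-0.356, 0.615, 0.609, 0.352]
force: [0.2, 0.4, 0.2]
grip_width: 0.001
```

```bash
cat > look.py <<'E'
import sys
from h import *
k=sys.argv[1]
for n,b in (("scene",(100,140,300,290)),("side",(200,80,400,230))):
    im=np.ascontiguousarray(viewer.capture(n)[...,::-1]); cv2.imwrite(f"pics/{n}{k}.png",im)
    cv2.imwrite(f"pics/c{k}{n}.png",cv2.resize(im[b[1]:b[3],b[0]:b[2]],None,fx=4,fy=4))
E
python3 st.py; python3 look.py 3
```

```text
4.1 [-0.755  0.684  1.606  0.69   1.69  -0.976] [ 480.7 -221.5  209.4] [0.19 0.37 0.21]
[[0.01, 1.0, 0.0], [0.498, -0.005, 0.867], [0.867, -0.009, -0.498]]
tip [480.8 -71.2 123.1] upper corner [480.9 -65.7 132.6]
```

View pics/c3scene.png

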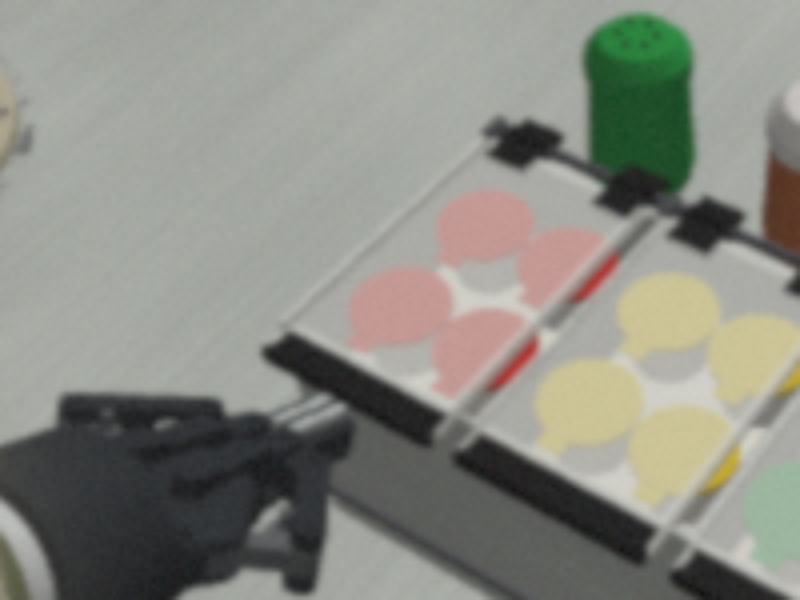

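View pics/c3side.png

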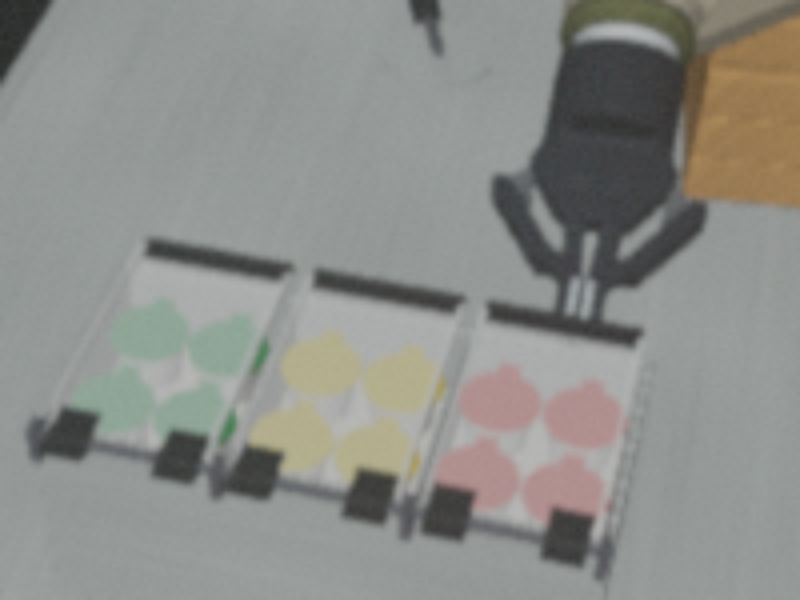

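Both views show the fingertips tucked under the red lid's lip (scene crop (330,405), side crop (580,310)). I'll lift slowly.

Request:
{"fn": "drive_tool", "kwargs": {
  "rows": [
    [[0,0.01,0.06,0,0,0],[0,0.02,0.13,0,0,0],[0,0.03,0.22,0,0,0],[0,0.05,0.32,0,0,0],[0,0.08,0.42,0,0,0],[0,0.11,0.5,0,0,0],[0,0.12,0.52,0,0,0]]
  ]
}}

```text
time_s: 5.08
eef_pos: [480.7, -209.4, 261.9]
ee_rot: [-0.356, 0.615, 0.609, 0.353]
force: [0.6, -0.5, -0.9]
grip_width: 0.0
```

```bash
python3 st.py; python3 look.py 4
```

```text
5.075 [-0.739  0.589  1.604  0.711  1.755 -0.903] [ 480.7 -209.4  261.9] [ 0.57 -0.5  -0.9 ]
[[0.01, 1.0, 0.0], [0.498, -0.005, 0.867], [0.867, -0.008, -0.498]]
tip [480.8 -59.1 175.5] upper corner [480.9 -53.6 185. ]
```

View pics/c4scene.png

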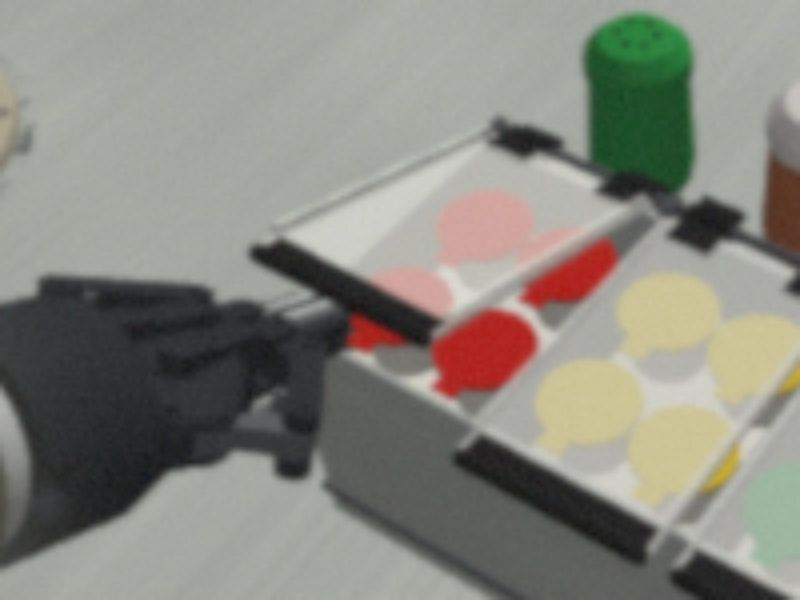

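View pics/c4side.png

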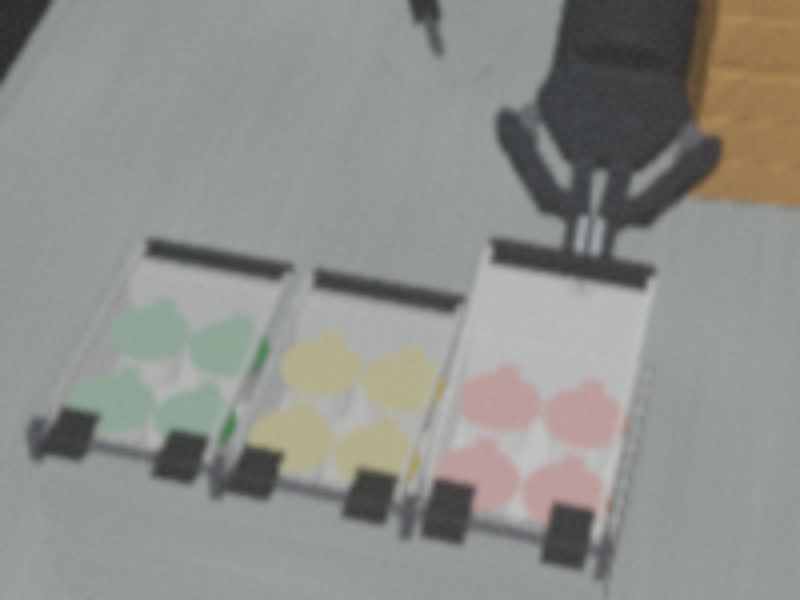

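Request:
{"fn": "drive_tool", "kwargs": {
  "rows": [
    [[0,0.05,0.12,0,0,0],[0,0.1,0.22,0,0,0],[0,0.16,0.32,0,0,0],[0,0.25,0.41,0,0,0],[0,0.35,0.49,0,0,0],[0,0.46,0.57,0,0,0],[0,0.57,0.64,0,0,0],[0,0.68,0.7,0,0,0],[0,0.76,0.73,0,0,0],[0,0.78,0.74,0,0,0]]
  ]
}}

```text
time_s: 6.42
eef_pos: [480.7, -131.0, 335.6]
ee_rot: [-0.356, 0.615, 0.609, 0.352]
force: [0.3, -0.4, 0.5]
grip_width: 0.002
```

```bash
python3 st.py; python3 look.py 5
```

```text
6.425 [-0.623  0.42   1.654  0.803  1.775 -0.747] [ 480.7 -131.   335.6] [ 0.28 -0.45  0.47]
[[0.01, 1.0, -0.0], [0.498, -0.005, 0.867], [0.867, -0.009, -0.498]]
tip [480.7  19.3 249.2] upper corner [480.8  24.8 258.7]
```

View pics/c5scene.png

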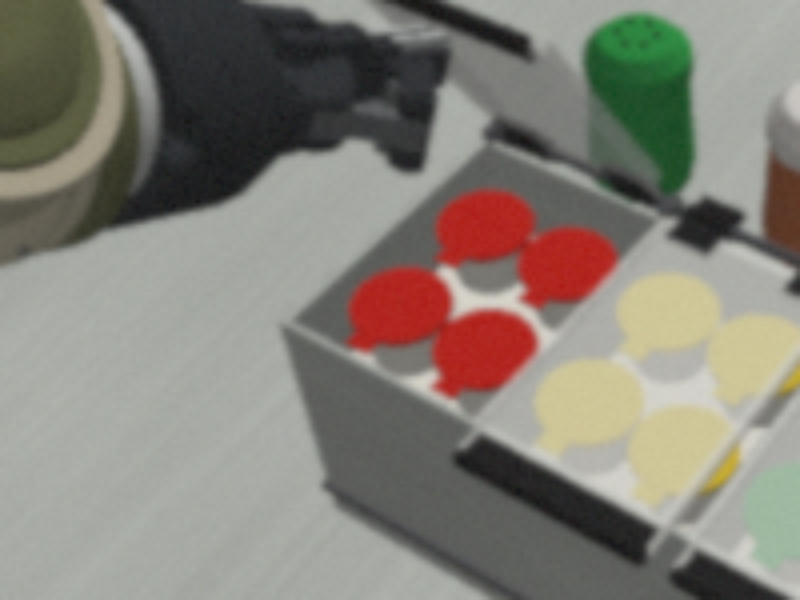

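View pics/c5side.png

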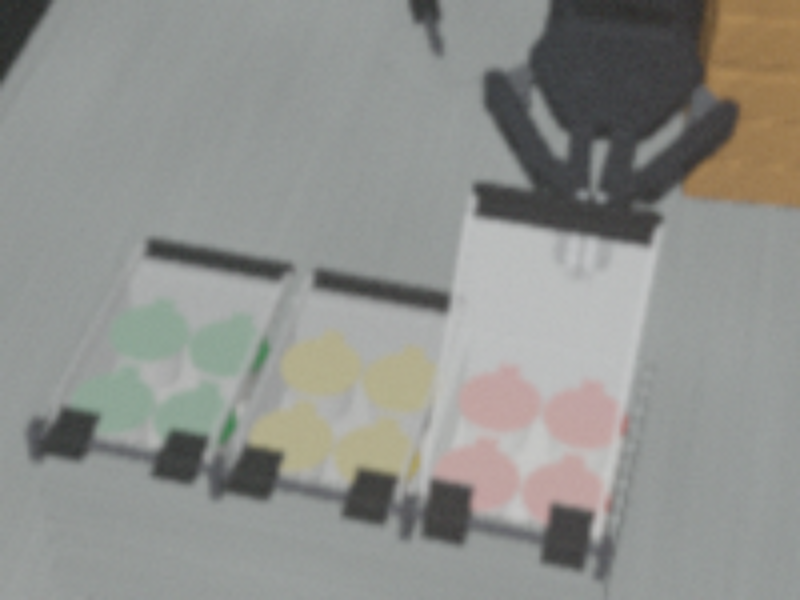

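Request:
{"fn": "drive_tool", "kwargs": {
  "rows": [
    [[0,0.12,0.02,0,0,0],[0,0.24,0.03,0,0,0],[0,0.35,0.04,0,0,0],[0,0.45,0.02,0,0,0],[0,0.54,0,0,0,0],[0,0.62,-0.03,0,0,0],[0,0.7,-0.05,0,0,0],[0,0.78,-0.07,0,0,0],[0,0.85,-0.09,0,0,0],[0,0.88,-0.1,0,0,0]]
  ]
}}

```text
time_s: 7.78
eef_pos: [480.7, -43.0, 325.3]
ee_rot: [-0.356, 0.615, 0.609, 0.352]
force: [0.3, -0.4, -0.6]
grip_width: -0.003
```

```bash
python3 st.py; python3 look.py 6
```

```text
7.775 [-0.471  0.38   1.746  0.886  1.642 -0.698] [480.7 -43.  325.3] [ 0.35 -0.4  -0.56]
[[0.01, 1.0, -0.0], [0.498, -0.005, 0.867], [0.867, -0.009, -0.498]]
tip [480.6 107.4 238.9] upper corner [480.8 112.9 248.4]
```

View pics/scene6.png

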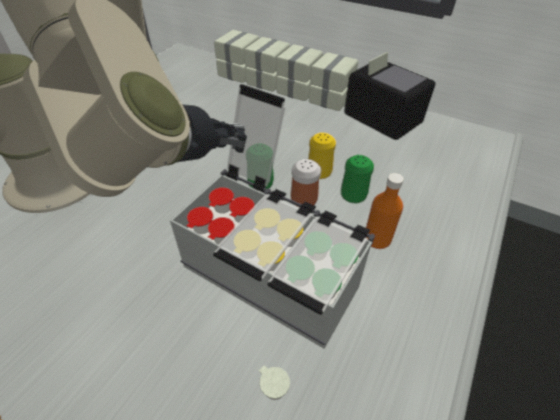

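View pics/c6side.png

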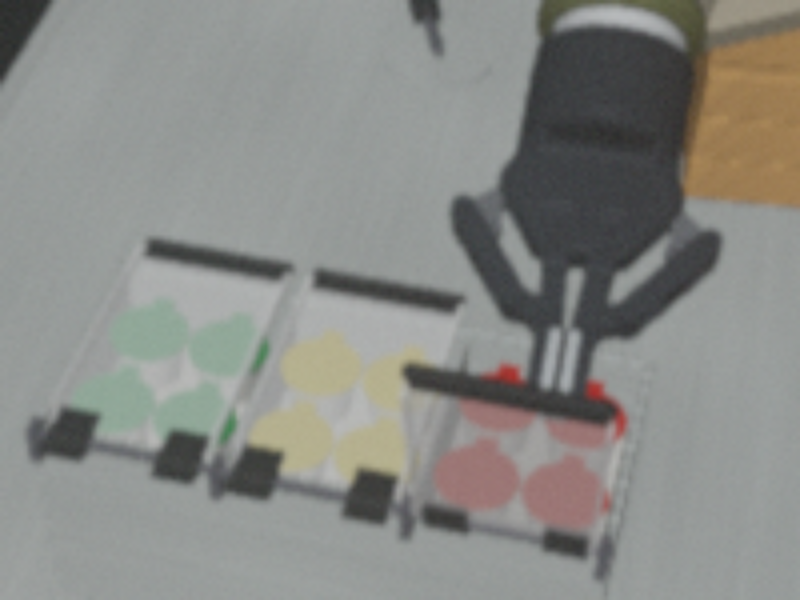

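Run:
```python
from h import *
for t in (1.6,1.7,1.76,1.85,1.95):
    P=[491,92-162*np.cos(t),142+162*np.sin(t)]
    print(t,proj("side",P).round(1),proj("scene",P).round(1))
```

```text
1.6 [336.6 151.2] [239.3 101. ]
1.7 [335.2 157.9] [245.  97.]
1.76 [334.3 162.3] [248.3  95.2]
1.85 [332.9 169.4] [253.1  93.1]
1.95 [331.2 178. ] [258.1  91.9]
```

The lip is at side (328,178) and scene (262,96), which matches about 1.95 rad, so the lid is on its stop. I'll retract.

Request:
{"fn": "drive_tool", "kwargs": {
  "rows": [
    [[0,-0.15,0.02,0,0,0],[0,-0.35,0.05,0,0,0],[0,-0.6,0.1,0,0,0],[0,-0.85,0.15,0,0,0],[0,-1,0.2,0,0,0],[0,-1,0.2,0,0,0]]
  ]
}}

```text
time_s: 8.62
eef_pos: [480.6, -144.4, 345.6]
ee_rot: [-0.356, 0.616, 0.608, 0.353]
force: [0.2, 0.2, -0.9]
grip_width: -0.001
```

Request:
{"fn": "drive_tool", "kwargs": {
  "rows": [
    [[0,-0.3,0.1,0,0,0],[0,-0.6,0.2,0,0,0],[0,-0.9,0.2,0,0,0],[0,-1,0.2,0,0,0],[0,-1,0.2,0,0,0],[0,-1,0.2,0,0,0]]
  ]
}}

```text
time_s: 9.38
eef_pos: [480.8, -243.3, 365.5]
ee_rot: [-0.356, 0.615, 0.609, 0.353]
force: [0.3, 0.0, 0.0]
grip_width: -0.006
```

```bash
python3 st.py; python3 look.py 7
```

```text
9.375 [-0.783  0.491  1.455  0.73   1.967 -0.763] [ 480.8 -243.3  365.5] [0.3  0.03 0.04]
[[0.011, 1.0, 0.001], [0.498, -0.006, 0.867], [0.867, -0.009, -0.498]]
tip [480.8 -92.9 279.1] upper corner [481.  -87.5 288.7]
```

View pics/scene7.png

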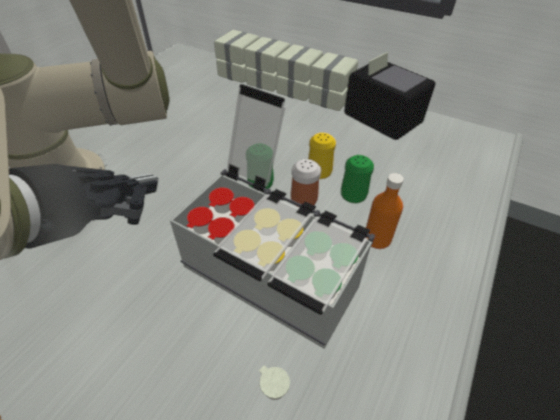

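View pics/side7.png

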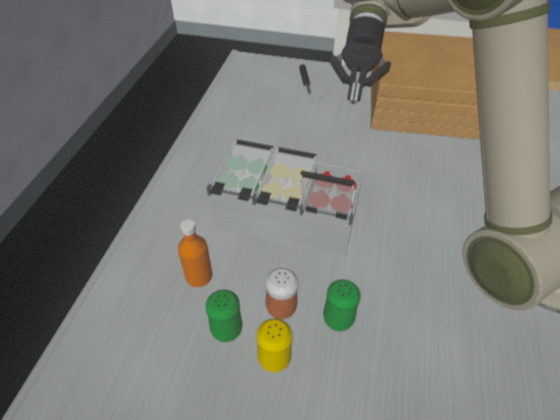

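The red bay's lid leans back open (lip at scene (262,96), side (328,178)) with the arm clear of it. The other lids, the bottle, the shaker and the spare pot haven't moved. Handing in.

```bash
python3 -c "
from rig import ctrl
print(ctrl.finish_job())"
```

```text
the job is handed in; nothing more can be done
None
```

The red-topped pots were in the left bay, and its lid is now open and leaning back on its stop. I put the shut fingertips under the front lip, lifted the lid gently along its arc and pushed it past upright. Then I backed the arm away and handed the job in at about 9.4 s.

My last pictures, taken before hand-in, showed:
- **Red bay's lid:** it matched about 1.95 rad, and its lip stayed in the same place after the fingers left.
- **Other two lids:** both looked shut.
- **Sauce bottle, shaker and spare pot:** all stood where they began, by eye. I did not measure their positions at the end.
- **Force:** the wrist readings I took between moves stayed around 1 N or below.

No check failed or disagreed.

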